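Hold a test panel flush on the tilted coating gauge

ROBOT

A 6-joint arm with a two-finger parallel gripper is mounted at the origin on the work surface. World frame = base frame: x ahead of the robot, y to its left, z up, the work surface at z = 0. Lengths are in mm, angles in degrees, forces in N, time in s.
With the tool pointing down it reaches from about 300 to 850 mm from the base axis. Payload 4.2 kg.
Tool frame: the origin (TCP) lies midway between the tips of the shut fingers; the grasp point (between the pads) lies pinch_z behind it (pinch_z is the distance from the TCP to the grasp point, in mm); z points along the fingers, y is the line along which they close (so a half turn about z gives the same grasp; the last joint's range is limited). The gripper opens to 91 mm and grips with 3 to 60 N. Pads are 32 mm wide; open, the fingers measure 118 mm over their backs; the gripper's body (76 mm by 178 mm) begins 60 mm behind the grasp point.
Start: joints at [74.828, 18.312, 89.639, -0, 72.044, -1.146], TCP at [139.36, 557.873, 213.976] pointing down, gripper open.
Joint ranges: [-177.97, 177.97], [-48.28, 115.42], [12.27, 149.76], [-77.06, 257.06], [2.81, 150.46], [-146.56, 146.56]. Speed limits (degrees/s): [147.25, 147.25, 180, 180, 180, 180].

INTERFACE

Orientations are given as [roll, pitch, yaw] about the fixed x, y, z axes, in that order (R = Rz(yaw) Ry(pitch) Rx(roll)).
In Python, from workcell import state, grab_frame, job_done, masks_of, landmark_of, pinch_z gives the robot as it stands. The module is installed in compiled form; this text tells all that it offers.
- The arm moves only by the tool move_arm, never from a script. Its argument "plan" is a list of rows, each an object of numbers: "x", "y", "z": the shift along the tool's x, y, z in mm; "rx", "ry", "rz": the turn, a rotation vector about the tool's x, y, z in rad. A call has 1 to 10 rows; each row shifts and turns the commanded pose from where the row before left it, along the tool's axes as they then stand; what a row does not reach is not made up. A row lasts 1/10 s, in which the tool goes at most 50 mm and 8.59 degrees, less where a joint would pass 70% of its speed; a pose out of reach is approached as far as the arm can. A call is refused whole if a number of a shift passes 50 or a number of a turn 0.15, either way. A call with a gripper value outside its range is refused whole. "grip" is the opening, from 0 (shut) to 1 (fully open), set as the call begins (left out, the last holds). The fingers move at their own pace and stop on an object; "squeeze" is the grip in N (left out, the last holds). Time passes only in rows, so rows that do not move let the fingers close. It gives the time, the measured TCP pose, the force, the opening and the grip force at its end, in the units of the state.
- state(): the state, without advancing time (a new reading comes with each control period).
- grab_frame(name): name is "scene" or "side" or "wrist"; returns a dict with "img" (384x512x3 uint8, red, green, blue), "z_map" (384x512 float32, mm along the optical axis (not along the pixel's ray), 0 where there is no reading), "fx", "fy", "cx", "cy" (pixels), "rvec" (rotation vector, rad) and "tvec" (3), from world to camera coordinates, as OpenCV has them. Camera axes: x right, y down, z forward; pixel columns grow to the right and rows downward; lengths in mm; the calibration is good to about 2 mm. The wrist camera is an equidistant fisheye: a pixel r from the principal point sees the ray r / f radians off the axis. A picture is of the moment at which its call begins.
- job_done(): hands the job in; it is judged then, once.
Trained networks look in the newest picture that a camera, given by its name, has taken for a name from the list of things; names that differ only in an ending like _2 or _b are one class to them, and where a whole thing is asked for, a point or a joint stands for the part that bears it (a point fixed in the world has none). Each returns a list of dicts, best first, with "p" (0 to 1); they miss things now and then, are a little off and sometimes report something else, mostly with a low value. They report only what shows in the picture. A call takes as long as a camera call. They do not tell look-alikes from the thing itself.
- masks_of(camera, label): "pixels" (384x512 bool, what is visible of it) and "box" ([centre column, centre row, width, height] in pixels, round what is visible of it).
- landmark_of(camera, label): "point" ([column, row] in pixels: a listed point, or the origin of a listed thing).
The state is a dict: "time_s": time; "qpos": joint angles; "qvel": joint speeds; "effort": joint torques, N m; "ee_pos": TCP position; "ee_rot": TCP orientation; "force": force on the tool from outside, world axes, zero at the start; "torque": the same for the moment, N m; "gripper_width": finger opening in mm; "gripper_force": force on a finger pad.
Only numpy, scipy, OpenCV 4.12 (cv2) and the standard library are available. Lean on these libraries where they do the work, as an engineer would, in place of code of your own. Each camera call takes 0.05 s, during which the arm holds its last target. There are 200 camera calls.

TASK

Pick up the larger of the two test panels by the bar on its back and lay its flat underside flush on the sloped, sprung face of the coating gauge stand, tilted to the same slope, centred over the round window, its long side running up the slope. Press the face in to about half of its spring travel and finish while still gripping the panel and holding it there. Do not change the slope of the stand, hit the face hard, or disturb the smaller panel and the other things on the bench.

Things in the scene. Friction and masses are not known exactly. Their poses are not given: they have to be found in the camera images.
- panel: the larger test panel: flat plate in dull green primer, 100 (x) x 72 (y) x 5 mm with a black upright grip bar on its back, 46 mm (x) x 16 mm (y, the width to grip), from the plate up to 59 mm above the underside. Mass 0.13 to 0.25 kg. It lies flat on the bench, bar up. Origin: centre of the underside; z up along the bar, x along the long side
- small_panel: the smaller test panel, not wanted: primed alike, plate 58 x 46 x 5 mm with an equal bar (46 x 16 mm, top 59 mm above the underside). Origin: centre of its underside. The two panels may lie in each other's place
- face_mid (a point): centre of the outer surface of the gauge stand's sprung face (at the round 28 mm window); it moves with the face. The face is an aluminium plate 112 mm (x) x 90 mm (y), 6 mm thick. x points up the slope, z out of the face, y level. The face slopes up away from the robot, by 0.25 to 0.65 rad from level, and its centre stands about 90 to 120 mm above the bench
- face (a joint): how far the sprung face is pressed in along its own -z, m: 0 at rest, 0.010 at the end of its travel. About 1 N starts it moving, then 900 N/m (5 mm takes about 5 N)
- bed_edge (a point): middle of the upper edge of the bed that carries the face. The bed is hinged along its low edge, 56 mm above the bench, and a stiff friction hinge keeps its slope: pushing the face with up to 25 N does not turn it
- paint_can: paint can, 108 mm across, 130 mm high; origin at the centre of its underside (so for all the next)
- small_tin: small tin, 60 mm across, 65 mm high
- mix_cup: black mixing cup, 60 mm across, 55 mm high
- stir_spoon: steel spoon 160 mm long, lying along its x
- thinner: white bottle, 56 mm across, 140 mm high
- tape_roll: roll of tape lying flat, 90 mm across, 24 mm high
Things that resemble listed ones, but are neither listed nor needed, are in the scene too. Leave any red look-alike of the panel alone.

How it is judged:
By the outcome, as a careful person would: the job done as asked, in the order asked, and still so for the second after the job is handed in, while the arm keeps its last pose, push and grip.
It also fails if it takes over 35 s, if anything falls off the work surface, if the arm or the gripper's body presses on something with over 40 N, if the wrist force passes 120 N, or if a joint passes its speed limit or range.

## Working session

There is one attempt and no reset: what is moved stays moved. The work goes in short steps, Python scripts to look and compute and a tool call to move; the robot and the scene stay as the last step left them, time stands still between calls to the robot, and variables do not carry over. Pictures are saved under pics/ and viewed, at most 10 in all, crops included, and the job is handed in when it is done.

Besides the shell and the picture viewer there is one more tool, called after ">>>" as name(argument=value, ...) on one line, values as JSON. move_arm: Moves the arm, as the interface text tells. Its arguments: {"type":"object","properties":{"plan":{"type":"array","items":{"type":"object","properties":{"x":{"type":"number"},"y":{"type":"number"},"z":{"type":"number"},"rx":{"type":"number"},"ry":{"type":"number"},"rz":{"type":"number"}}}},"grip":{"type":"number"},"squeeze":{"type":"number"}},"required":["plan"]}

```bash
mkdir -p pics; cat > h.py <<'E'
import numpy as np, cv2
from scipy.spatial.transform import Rotation as Ro
from workcell import *
def cloud(f):
    z=f['z_map'].astype(float); v,u=np.indices(z.shape)
    P=np.stack([(u-f['cx'])/f['fx']*z,(v-f['cy'])/f['fy']*z,z],-1)
    R=cv2.Rodrigues(np.array(f['rvec'],float))[0]
    W=(P-np.array(f['tvec']).ravel())@R
    W[z<=0]=np.nan
    return W
def save(f,n): cv2.imwrite('pics/'+n,f['img'][:,:,::-1])
E
python3 - <<'E'
from h import *
s=state(); print(s, pinch_z if not callable(pinch_z) else pinch_z())
ims=[]
for c in('scene','side'):
    f=grab_frame(c); ims.append(f['img']); W=cloud(f); np.save(c+'.npy',W)
    save(f,c+'.png')
    for l in('panel','small_panel','face','face_mid','bed_edge'):
        try:
            for m in masks_of(c,l)[:4]:
                q=W[m['pixels']]; print(c,l,round(m['p'],2),np.round(m['box']),np.round(np.nanmedian(q,0)), np.round(np.nanmax(q,0)),np.round(np.nanmin(q,0)))
        except Exception as e: print(c,l,e)
        try:
            for m in landmark_of(c,l)[:3]:
                u,v=np.round(m['point']).astype(int); print('  pt',l,round(m['p'],2),u,v,np.round(W[v,u]))
        except Exception as e: print(c,l,e)
E
```

```text
{'time_s': 0.0, 'qpos': array([ 7.48276706e+01,  1.83517811e+01,  8.97074214e+01,  3.49435532e-04,
        7.20437127e+01, -1.14445184e+00]), 'qvel': array([-0.01426475, -0.05098469, -0.02227778,  0.01413446,  0.07114571,
        0.06514833]), 'effort': array([ 1.96137495e-03, -4.12451613e+01, -2.31972134e+01,  7.28893513e-02,
        4.58850770e-02, -1.23212476e-04]), 'ee_pos': array([139.2250697 , 557.36023698, 213.11200282]), 'ee_rot': array([-1.79897112e+02, -2.38769133e-03,  1.65972012e+02]), 'force': array([ 0.98091565,  0.19038793, -0.29182923]), 'torque': array([-0.00956637, -0.08415592,  0.02625677]), 'gripper_force': 0.0, 'gripper_width': 91.10671836801671} 18.8
scene panel 0.89 [127. 247.  36.  36.] [ 340. -297.    6.] [ 386. -234.   62.] [ 282. -349.   -2.]
scene panel 0.63 [168. 268.  41.  29.] [ 502. -289.    6.] [ 551. -225.   61.] [ 427. -333.   -3.]
  pt panel 0.93 169 275 [ 504. -293.    4.]
  pt panel 0.88 125 250 [ 338. -296.    9.]
scene small_panel 0.7 [232. 222.  23.  26.] [526. -56.  22.] [556.   3.  62.] [448. -80.  -3.]
scene small_panel 0.66 [267. 234.  20.
[... 1466 characters left out ...]
 255 218 [522. -57.  18.]
  pt small_panel 0.22 286 280 [ 488. -294.   22.]
side face 0.73 [232. 150.  42.  37.] [553. 178. 108.] [699. 386. 137.] [501. 128.  -4.]
side face 0.44 [367. 272.  65.  22.] [ 682. -347.   10.] [ 760. -284.   21.] [ 623. -409.   -5.]
side face it knows: bed_edge, face_mid, mix_cup, paint_can, panel, small_panel, small_tin, stir_spoon, tape_roll, thinner
side face_mid 0.7 [232. 149.  40.  36.] [551. 177. 105.] [632. 408. 137.] [499. 126.  -3.]
  pt face_mid 0.82 229 146 [553. 197. 109.]
  pt face_mid 0.19 289 281 [ 502. -288.    4.]
side bed_edge 0.79 [235. 150.  43.  33.] [553. 170. 103.] [692. 443. 137.] [498. 126.  -5.]
  pt bed_edge 0.67 248 142 [602. 159. 133.]
```

View pics/scene.png

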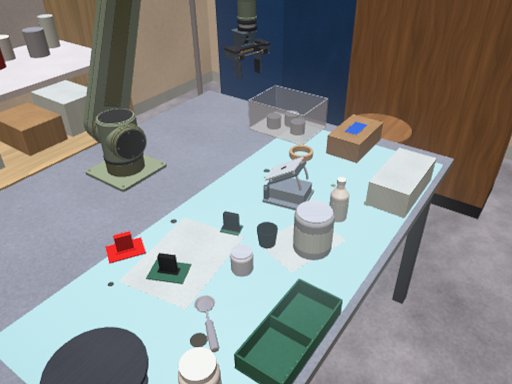

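View pics/side.png

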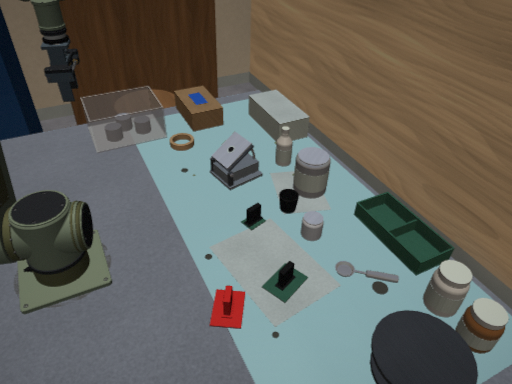

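The scene view shows the red decoy at (127,247), the larger green panel at (168,270), the small one at (232,222) and the gauge stand at (288,182). The side view agrees: panel at (286,282), stand at (235,155). Next I'll fit the poses.

```bash
cat > fit.py <<'E'
from h import *
def rect(P2):
    (c,(w,h),a)=cv2.minAreaRect(P2.astype(np.float32)); 
    if w<h: w,h,a=h,w,a+90
    return np.round(c,1),round(w,1),round(h,1),round((a+90)%180-90,1)
def plane(P,tol=2.5,it=400):
    g=np.random.default_rng(0); best=None
    for _ in range(it):
        a,b,c=P[g.choice(len(P),3,False)]; n=np.cross(b-a,c-a); L=np.linalg.norm(n)
        if L<1: continue
        n/=L; i=abs((P-a)@n)<tol
        if best is None or i.sum()>best.sum(): best=i
    Q=P[best]; c=Q.mean(0); n=np.linalg.svd(Q-c)[2][2]; n*=np.sign(n[2]); return c,n,best
def face(P):
    c,n,i=plane(P); Q=P[i]
    y=np.cross(n,[1,0,0.]); 
    y=np.cross([0,0,1.],[-n[0],-n[1],0]); y/=np.linalg.norm(y); x=np.cross(y,n)
    L=np.c_[(Q-c)@x,(Q-c)@y]
    r=rect(L); m=c+r[0][0]*x+r[0][1]*y
    print('face n',n.round(3),'slope',np.arccos(n[2]).round(3),'xdir yaw',np.degrees(np.arctan2(x[1],x[0])).round(1),'mid',m.round(1),r,len(Q), 'pct', np.percentile(L,[1,99],axis=0).round(1).tolist())
E
python3 - <<'E'
from fit import *
al=[]
for c in('scene','side'):
    W=np.load(c+'.npy').reshape(-1,3); W=W[~np.isnan(W).any(1)]
    f=cv2.imread('pics/'+c+'.png')
    B=W[(W[:,0]>380)&(W[:,0]<620)&(abs(W[:,1]+290)<75)]
    b=B[(B[:,2]>25)&(B[:,2]<70)]; print(c,'bar',rect(b[:,:2]),len(b),b[:,2].max(), 'bench z',np.median(B[B[:,2]<12][:,2]))
    F=W[(W[:,0]>470)&(W[:,0]<640)&(W[:,1]>100)&(W[:,1]<260)&(W[:,2]>60)&(W[:,2]<160)]; face(F); al.append(F)
face(np.vstack(al))
E
```

```text
scene bar (array([ 493.8, -284.3]), 47.7, 20.5, 24.1) 240 62.42772182698584 bench z 0.42804053459115027
face n [-0.509 -0.103  0.854] slope 0.546 xdir yaw 11.4 mid [554.  181.9 108.1] (array([-2.6,  4.5]), 114.1, 97.9, 0.7) 322 pct [[-57.7, -41.7], [52.3, 48.7]]
side bar (array([ 491.1, -284.8]), 47.0, 16.2, 22.5) 207 61.100756134383055 bench z -1.1274131249733321
face n [-0.508 -0.099  0.856] slope 0.544 xdir yaw 11.0 mid [550.9 180.2 106.6] (array([0.8, 0.4]), 111.9, 94.0, 0.3) 593 pct [[-54.1, -45.1], [55.7, 45.6]]
face n [-0.507 -0.098  0.856] slope 0.543 xdir yaw 10.9 mid [552.5 181.  107.4] (array([0.3, 1.8]), 115.2, 99.3, -0.6) 903 pct [[-56.0, -43.7], [55.6, 46.6]]
```

```bash
cat > plan.py <<'E'
from h import *
import json
def plan(tp,tR,N,dp=0,dr=2):
    """rows (rounded) from the measured pose to target"""
    s=state(); p=s['ee_pos'].copy(); R=Ro.from_euler('xyz',s['ee_rot'],degrees=True)
    out=[]
    for k in range(N,0,-1):
        t=np.round(R.inv().apply((np.array(tp)-p)/k),dp); rv=np.round((R.inv()*tR).as_rotvec()/k,dr)
        out.append([*t,*rv]); p=p+R.apply(t); R=R*Ro.from_rotvec(rv)
    for i in range(0,N,10): print(json.dumps([dict((a,round(float(b),3)) for a,b in zip(('x','y','z','rx','ry','rz'),r) if b) for r in out[i:i+10]]))
    print('end err',np.round(p-tp,2),np.degrees((R.inv()*tR).magnitude()).round(2))
E
python3 - <<'E'
from plan import *
plan([492.5,-284.5,140],Ro.from_euler('xyz',[180,0,23],degrees=True),24)
E
```

```text
[{"x": -23.0, "y": -30.0, "z": 3.0, "rz": 0.1}, {"x": -26.0, "y": -28.0, "z": 3.0, "rz": 0.1}, {"x": -28.0, "y": -25.0, "z": 3.0, "rz": 0.1}, {"x": -31.0, "y": -22.0, "z": 3.0, "rz": 0.1}, {"x": -33.0, "y": -19.0, "z": 3.0, "rz": 0.1}, {"x": -35.0, "y": -16.0, "z": 3.0, "rz": 0.11}, {"x": -36.0, "y": -12.0, "z": 3.0, "rz": 0.1}, {"x": -37.0, "y": -8.0, "z": 3.0, "rz": 0.11}, {"x": -38.0, "y": -4.0, "z": 3.0, "rz": 0.1}, {"x": -38.0, "z": 3.0, "rz": 0.11}]
[{"x": -38.0, "y": 4.0, "z": 3.0, "rz": 0.1}, {"x": -37.0, "y": 7.0, "z": 3.0, "rz": 0.11}, {"x": -36.0, "y": 12.0, "z": 3.0, "rz": 0.1}, {"x": -35.0, "y": 15.0, "z": 3.0, "rz": 0.11}, {"x": -33.0, "y": 19.0, "z": 3.0, "rz": 0.1}, {"x": -31.0, "y": 22.0, "z": 3.0, "rz": 0.11}, {"x": -29.0, "y": 25.0, "z": 3.0, "rz": 0.1}, {"x": -26.0, "y": 28.0, "z": 3.0, "rz": 0.11}, {"x": -23.0, "y": 31.0, "z": 3.0, "rz": 0.1}, {"x": -19.0, "y": 33.0, "z": 3.0, "rz": 0.11}]
[{"x": -16.0, "y": 35.0, "z": 3.0, "rz": 0.1}, {"x": -12.0, "y": 36.0, "z": 4.0, "rz": 0.11}, {"x": -8.0, "y": 37.0, "z": 3.0, "rz": 0.1}, {"x": -4.0, "y": 38.0, "z": 4.0, "rz": 0.11}]
end err [ 0.44 -0.2  -0.09] 0.26
```

>>> move_arm(plan=[{"x": -23, "y": -30, "z": 3, "rz": 0.1}, {"x": -26, "y": -28, "z": 3, "rz": 0.1}, {"x": -28, "y": -25, "z": 3, "rz": 0.1}, {"x": -31, "y": -22, "z": 3, "rz": 0.1}, {"x": -33, "y": -19, "z": 3, "rz": 0.1}, {"x": -35, "y": -16, "z": 3, "rz": 0.11}, {"x": -36, "y": -12, "z": 3, "rz": 0.1}, {"x": -37, "y": -8, "z": 3, "rz": 0.11}, {"x": -38, "y": -4, "z": 3, "rz": 0.1}, {"x": -38, "z": 3, "rz": 0.11}], grip=1)

```text
schema error: expected keys x, y, z, rx, ry, rz
```

>>> move_arm(plan=[{"x": -38, "y": 4, "z": 3, "rz": 0.1}, {"x": -37, "y": 7, "z": 3, "rz": 0.11}, {"x": -36, "y": 12, "z": 3, "rz": 0.1}, {"x": -35, "y": 15, "z": 3, "rz": 0.11}, {"x": -33, "y": 19, "z": 3, "rz": 0.1}, {"x": -31, "y": 22, "z": 3, "rz": 0.11}, {"x": -29, "y": 25, "z": 3, "rz": 0.1}, {"x": -26, "y": 28, "z": 3, "rz": 0.11}, {"x": -23, "y": 31, "z": 3, "rz": 0.1}, {"x": -19, "y": 33, "z": 3, "rz": 0.11}])

```text
schema error: expected keys x, y, z, rx, ry, rz
```

>>> move_arm(plan=[{"x": -16, "y": 35, "z": 3, "rz": 0.1}, {"x": -12, "y": 36, "z": 4, "rz": 0.11}, {"x": -8, "y": 37, "z": 3, "rz": 0.1}, {"x": -4, "y": 38, "z": 4, "rz": 0.11}, {}, {}])

```text
schema error: expected keys x, y, z, rx, ry, rz
```

```bash
cat >> h.py <<'E'
def wcloud(f):
    z=f['z_map'].astype(float); v,u=np.indices(z.shape)
    a=(u-f['cx'])/f['fx'];b=(v-f['cy'])/f['fy'];r=np.hypot(a,b)+1e-9;k=np.tan(np.minimum(r,1.4))/r
    P=np.stack([a*k*z,b*k*z,z],-1); R=cv2.Rodrigues(np.array(f['rvec'],float))[0]
    W=(P-np.array(f['tvec']).ravel())@R; W[(z<=0)|(r>1.35)]=np.nan; return W
E
python3 - <<'E'
from fit import *
s=state(); print(s['time_s'],s['ee_pos'],s['ee_rot'],s['qpos'])
f=grab_frame('wrist'); save(f,'w1.png'); W=wcloud(f)
ms=masks_of('wrist','panel')
for m in ms: print(m['p'],m['box'],np.nanmedian(W[m['pixels']],0))
Q=W.reshape(-1,3); B=Q[(abs(Q[:,0]-492)<75)&(abs(Q[:,1]+284)<75)]
for a,b in((30,52),(54,66)):
    b_=B[(B[:,2]>a)&(B[:,2]<b)]
    if len(b_)>5: print(rect(b_[:,:2]),len(b_))
E
```

```text
1.0 [139.35067873 557.8755352  213.98435645] [1.79993191e+02 1.15813887e-03 1.65975073e+02] [ 7.48298201e+01  1.83106794e+01  8.96395623e+01 -1.07413090e-03
  7.20429271e+01 -1.14492188e+00]
0.61 [9.3, 359.6, 18.6, 34.8] [ 494.71514226 -271.97403263    7.99317618]
(array([ 494.5, -273.6]), 36.2, 8.2, 24.9) 70
(array([ 503.2, -274.3]), 21.8, 12.5, 17.0) 17
```

View pics/w1.png

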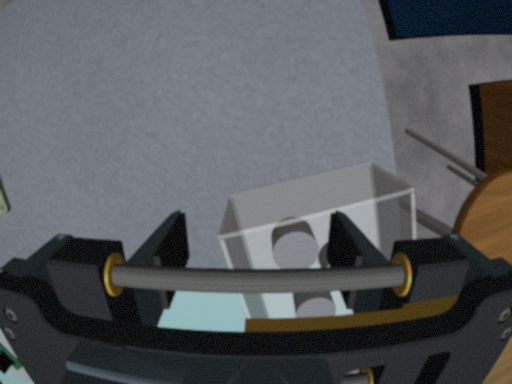

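The moves were refused because every row needs all six keys. The wrist picture is therefore still from the start pose, with the clear bin ahead at (310,240). I'm resending with full rows.

>>> move_arm(plan=[{"x": -23, "y": -30, "z": 3, "rx": 0, "ry": 0, "rz": 0.1}, {"x": -26, "y": -28, "z": 3, "rx": 0, "ry": 0, "rz": 0.1}, {"x": -28, "y": -25, "z": 3, "rx": 0, "ry": 0, "rz": 0.1}, {"x": -31, "y": -22, "z": 3, "rx": 0, "ry": 0, "rz": 0.1}, {"x": -33, "y": -19, "z": 3, "rx": 0, "ry": 0, "rz": 0.1}, {"x": -35, "y": -16, "z": 3, "rx": 0, "ry": 0, "rz": 0.11}, {"x": -36, "y": -12, "z": 3, "rx": 0, "ry": 0, "rz": 0.1}, {"x": -37, "y": -8, "z": 3, "rx": 0, "ry": 0, "rz": 0.11}, {"x": -38, "y": -4, "z": 3, "rx": 0, "ry": 0, "rz": 0.1}, {"x": -38, "y": 0, "z": 3, "rx": 0, "ry": 0, "rz": 0.11}], grip=1)

```text
time_s: 2.1
ee_pos: [288.6, 206.8, 184.1]
ee_rot: [179.9, -0.0, 106.7]
force: [1.3, 0.4, -0.0]
gripper_width: 91.3
gripper_force: 0.0
```

>>> move_arm(plan=[{"x": -38, "y": 4, "z": 3, "rx": 0, "ry": 0, "rz": 0.1}, {"x": -37, "y": 7, "z": 3, "rx": 0, "ry": 0, "rz": 0.11}, {"x": -36, "y": 12, "z": 3, "rx": 0, "ry": 0, "rz": 0.1}, {"x": -35, "y": 15, "z": 3, "rx": 0, "ry": 0, "rz": 0.11}, {"x": -33, "y": 19, "z": 3, "rx": 0, "ry": 0, "rz": 0.1}, {"x": -31, "y": 22, "z": 3, "rx": 0, "ry": 0, "rz": 0.11}, {"x": -29, "y": 25, "z": 3, "rx": 0, "ry": 0, "rz": 0.1}, {"x": -26, "y": 28, "z": 3, "rx": 0, "ry": 0, "rz": 0.11}, {"x": -23, "y": 31, "z": 3, "rx": 0, "ry": 0, "rz": 0.1}, {"x": -19, "y": 33, "z": 3, "rx": 0, "ry": 0, "rz": 0.11}])

```text
time_s: 3.1
ee_pos: [434.7, -145.7, 154.0]
ee_rot: [180.0, -0.0, 46.5]
force: [0.4, 0.7, 0.8]
gripper_width: 91.1
gripper_force: 0.0
```

>>> move_arm(plan=[{"x": -16, "y": 35, "z": 3, "rx": 0, "ry": 0, "rz": 0.1}, {"x": -12, "y": 36, "z": 4, "rx": 0, "ry": 0, "rz": 0.11}, {"x": -8, "y": 37, "z": 3, "rx": 0, "ry": 0, "rz": 0.1}, {"x": -4, "y": 38, "z": 4, "rx": 0, "ry": 0, "rz": 0.11}, {"x": 0, "y": 0, "z": 0, "rx": 0, "ry": 0, "rz": 0}])

```text
time_s: 3.6
ee_pos: [494.6, -288.7, 139.1]
ee_rot: [179.9, -0.0, 22.5]
force: [-0.5, 0.5, -0.7]
gripper_width: 91.1
gripper_force: 0.0
```

```bash
cat > look.py <<'E'
from fit import *
import sys
s=state(); print(s['time_s'],s['ee_pos'],s['ee_rot'],s['qpos'].round(1))
f=grab_frame('wrist'); save(f,sys.argv[1]); W=wcloud(f); np.save('w.npy',W)
for m in masks_of('wrist','panel'): print(m['p'],m['box'],np.nanmedian(W[m['pixels']],0))
Q=W.reshape(-1,3); B=Q[(abs(Q[:,0]-492)<75)&(abs(Q[:,1]+284)<75)]
for a,b in((30,52),(54,66),(3,9)):
    b_=B[(B[:,2]>a)&(B[:,2]<b)]
    if len(b_)>5: print(rect(b_[:,:2]),len(b_))
E
python3 look.py w2.png
```

```text
3.6 [ 494.59540775 -288.73927234  139.14311661] [ 1.79869454e+02 -3.61443564e-02  2.24906176e+01] [-31.4  21.3  96.5  -0.1  62.   36.1]
0.69 [248.9, 178.8, 70.8, 94.3] [ 501.19202016 -279.43333804    5.03839161]
0.56 [218.6, 292.6, 79.3, 79.0] [ 338.65611612 -295.39482079   11.96425764]
(array([ 513.6, -273.2]), 15.0, 1.4, -64.1) 83
(array([ 493.8, -282.3]), 44.7, 16.0, 24.1) 857
(array([ 492.6, -269.1]), 108.9, 97.0, 23.9) 4961
```

View pics/w2.png

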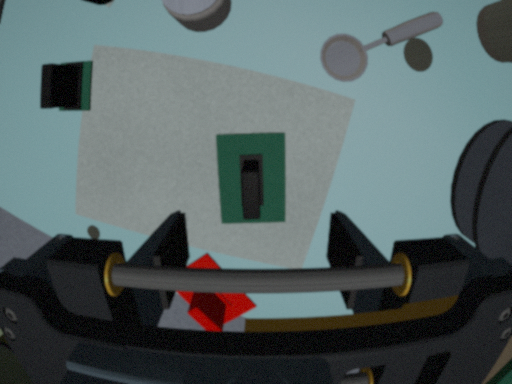

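Wrist view: panel at (250,180) with its bar at (251,187) running along tool x, and the red decoy well aside at (215,292). I'll descend and grip.

>>> move_arm(plan=[{"x": 1, "y": -6, "z": 20, "rx": 0, "ry": 0, "rz": -0.025}, {"x": 0, "y": 0, "z": 30, "rx": 0, "ry": 0, "rz": 0}, {"x": 0, "y": 0, "z": 30, "rx": 0, "ry": 0, "rz": 0}, {"x": 0, "y": 0, "z": 24, "rx": 0, "ry": 0, "rz": 0}, {"x": 0, "y": 0, "z": 12, "rx": 0, "ry": 0, "rz": 0}, {"x": 0, "y": 0, "z": 7, "rx": 0, "ry": 0, "rz": 0}, {"x": 0, "y": 0, "z": 0, "rx": 0, "ry": 0, "rz": 0}])

```text
time_s: 4.4
ee_pos: [491.4, -278.2, 16.9]
ee_rot: [-180.0, 0.0, 24.2]
force: [0.1, 0.2, -0.3]
gripper_width: 90.9
gripper_force: 0.0
```

>>> move_arm(plan=[{"x": 0, "y": 0, "z": 0, "rx": 0, "ry": 0, "rz": 0}, {"x": 0, "y": 0, "z": 0, "rx": 0, "ry": 0, "rz": 0}, {"x": 0, "y": 0, "z": 0, "rx": 0, "ry": 0, "rz": 0}, {"x": 0, "y": 0, "z": 0, "rx": 0, "ry": 0, "rz": 0}, {"x": 0, "y": 0, "z": 0, "rx": 0, "ry": 0, "rz": 0}, {"x": 0, "y": 0, "z": 0, "rx": 0, "ry": 0, "rz": 0}], grip=0, squeeze=40)

```text
time_s: 5.0
ee_pos: [491.6, -278.8, 17.0]
ee_rot: [180.0, -0.0, 24.2]
force: [-0.3, 0.1, -0.6]
gripper_width: 46.2
gripper_force: 0.0
```

```bash
python3 look.py w3.png
```

```text
5.0 [ 491.56870738 -278.81056145   17.02774904] [ 1.79996377e+02 -9.44923604e-03  2.41652335e+01] [-30.7  28.5 105.5   0.   46.   35.1]
0.56 [263.2, 231.7, 116.5, 154.4] [ 513.63854109 -273.19421142    5.16623573]
(array([ 496.2, -276.6]), 67.9, 37.5, -65.5) 1591
(array([ 491.8, -275. ]), 69.0, 47.6, -76.5) 2377
(array([ 520.7, -270.2]), 123.2, 72.7, 25.5) 8098
```

>>> move_arm(plan=[{"x": 0, "y": 4.5, "z": 0, "rx": 0, "ry": 0, "rz": 0}, {"x": 0, "y": 0, "z": 0, "rx": 0, "ry": 0, "rz": 0}, {"x": 0, "y": 0, "z": 0, "rx": 0, "ry": 0, "rz": 0}, {"x": 0, "y": 0, "z": 0, "rx": 0, "ry": 0, "rz": 0}, {"x": 0, "y": 0, "z": 0, "rx": 0, "ry": 0, "rz": 0}, {"x": 0, "y": 0, "z": 0, "rx": 0, "ry": 0, "rz": 0}, {"x": 0, "y": 0, "z": 0, "rx": 0, "ry": 0, "rz": 0}])

```text
time_s: 5.8
ee_pos: [493.4, -282.9, 16.9]
ee_rot: [-180.0, -0.0, 24.2]
force: [0.2, -0.7, -1.5]
gripper_width: 16.0
gripper_force: 40.0
```

>>> move_arm(plan=[{"x": 0, "y": 0, "z": -10, "rx": 0, "ry": 0, "rz": 0}, {"x": 0, "y": 0, "z": -30, "rx": 0, "ry": 0, "rz": 0}, {"x": 0, "y": 0, "z": -40, "rx": 0, "ry": 0, "rz": 0}, {"x": 0, "y": 0, "z": -40, "rx": 0, "ry": 0, "rz": 0}, {"x": 0, "y": 0, "z": -40, "rx": 0, "ry": 0, "rz": 0}, {"x": 0, "y": 0, "z": -30, "rx": 0, "ry": 0, "rz": 0}, {"x": 0, "y": 0, "z": 0, "rx": 0, "ry": 0, "rz": 0}, {"x": 0, "y": 0, "z": 0, "rx": 0, "ry": 0, "rz": 0}])

```text
time_s: 6.6
ee_pos: [492.8, -282.5, 206.8]
ee_rot: [-180.0, 0.0, 24.2]
force: [-0.3, 0.1, -2.6]
gripper_width: 16.1
gripper_force: 40.0
```

```bash
cat > held.py <<'E'
from fit import *
import sys
s=state(); R=Ro.from_euler('xyz',s['ee_rot'],degrees=True).as_matrix(); p=s['ee_pos']; print(p,s['ee_rot'],s['qpos'].round(1),s['force'],s['gripper_width'],s['gripper_force'])
# held plate in the tool frame: from side and scene clouds + wrist
f=grab_frame('wrist'); save(f,sys.argv[1]); D={'wrist':(wcloud(f),f['img'])}
for c in('scene','side'):
    f=grab_frame(c); save(f,c+'_h.png'); D[c]=(cloud(f),f['img'])
for c,(W,I) in D.items():
    I=I.astype(int); g=(I[...,1]>I[...,0]+12)&(I[...,1]>I[...,2]+5)
    T=(W-p)@R
    m=g&(abs(T[...,0])<90)&(abs(T[...,1])<80)&(abs(T[...,2]-14)<25)
    P=T[m]; print(c,len(P))
    if len(P)<30: continue
    q,n,i=plane(P,2); 
    if n[2]<0:n=-n
    print('  plane c',q.round(1),'n',n.round(3),i.sum(),rect(P[i][:,:2]),'z pct',np.percentile(P[:,2],[2,50,98]).round(1))
E
python3 held.py w4.png
```

```text
[ 492.83200325 -282.54604195  206.79638459] [-1.79976762e+02  6.76072113e-03  2.41665312e+01] [-31.   18.   91.2   0.   70.8  34.8] [-0.26870193  0.06490205 -2.55111915] 16.093086694966942 39.999539852142334
wrist 6547
  plane c [28.5 -0.3 12.1] n [ 0.002 -0.001  1.   ] 6373 (array([19.6, -0.3]), 71.7, 61.3, -89.8) z pct [10.5 12.1 13.6]
scene 516
  plane c [ 3.   8.4 13.7] n [-0.005  0.008  1.   ] 462 (array([-0.8, -1.3]), 99.3, 74.3, -0.6) z pct [10.6 13.6 16. ]
side 663
  plane c [-15.3   6.6  16. ] n [-0.003 -0.003  1.   ] 594 (array([-3.3, -0.7]), 100.6, 72.9, 0.9) z pct [13.3 15.9 18.7]
```

View pics/w4.png

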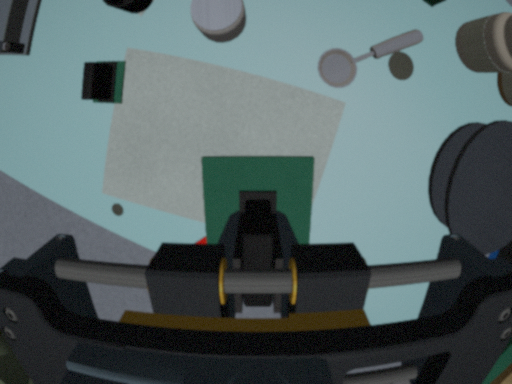

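The panel is held square, with its plate at (258,205) in the wrist view. It is centred within 1 mm, and the underside is 17 mm beyond the TCP. Next: hover short of the face at the face's tilt, and measure it with the wrist camera.

```bash
cat >> plan.py <<'E'
def faceR(slope,yaw):
    y=np.radians(yaw); x=np.array([np.cos(y)*np.cos(slope),np.sin(y)*np.cos(slope),np.sin(slope)])
    n=np.array([-np.cos(y)*np.sin(slope),-np.sin(y)*np.sin(slope),np.cos(slope)])
    return Ro.from_matrix(np.c_[x,np.cross(-n,x),-n]),x,n
E
python3 - <<'E'
from plan import *
R,x,n=faceR(.543,10.9); m=np.array([552,181,107.])
plan(m+n*137-x*80,R,15)
E
```

```text
[{"x": 7.0, "y": -29.0, "z": 2.0, "ry": 0.04, "rz": 0.01}, {"x": 7.0, "y": -29.0, "z": 2.0, "ry": 0.04, "rz": 0.02}, {"x": 6.0, "y": -29.0, "z": 2.0, "rx": -0.01, "ry": 0.04, "rz": 0.01}, {"x": 6.0, "y": -29.0, "z": 2.0, "ry": 0.04, "rz": 0.02}, {"x": 5.0, "y": -29.0, "z": 2.0, "rx": -0.01, "ry": 0.03, "rz": 0.01}, {"x": 5.0, "y": -29.0, "z": 2.0, "ry": 0.04, "rz": 0.02}, {"x": 4.0, "y": -29.0, "z": 2.0, "rx": -0.01, "ry": 0.03, "rz": 0.01}, {"x": 4.0, "y": -29.0, "z": 2.0, "ry": 0.04, "rz": 0.02}, {"x": 3.0, "y": -29.0, "z": 2.0, "rx": -0.01, "ry": 0.03, "rz": 0.01}, {"x": 3.0, "y": -29.0, "z": 2.0, "ry": 0.04, "rz": 0.02}]
[{"x": 2.0, "y": -30.0, "z": 2.0, "rx": -0.01, "ry": 0.03, "rz": 0.01}, {"x": 2.0, "y": -30.0, "z": 2.0, "ry": 0.04, "rz": 0.02}, {"x": 1.0, "y": -29.0, "z": 2.0, "rx": -0.01, "ry": 0.03, "rz": 0.01}, {"x": 1.0, "y": -30.0, "z": 2.0, "ry": 0.04, "rz": 0.02}, {"y": -29.0, "z": 2.0, "rx": -0.01, "ry": 0.03, "rz": 0.01}]
end err [ 0.01 -0.28  0.33] 0.3
```

>>> move_arm(plan=[{"x": 7, "y": -29, "z": 2, "rx": 0, "ry": 0.04, "rz": 0.01}, {"x": 7, "y": -29, "z": 2, "rx": 0, "ry": 0.04, "rz": 0.02}, {"x": 6, "y": -29, "z": 2, "rx": -0.01, "ry": 0.04, "rz": 0.01}, {"x": 6, "y": -29, "z": 2, "rx": 0, "ry": 0.04, "rz": 0.02}, {"x": 5, "y": -29, "z": 2, "rx": -0.01, "ry": 0.03, "rz": 0.01}, {"x": 5, "y": -29, "z": 2, "rx": 0, "ry": 0.04, "rz": 0.02}, {"x": 4, "y": -29, "z": 2, "rx": -0.01, "ry": 0.03, "rz": 0.01}, {"x": 4, "y": -29, "z": 2, "rx": 0, "ry": 0.04, "rz": 0.02}, {"x": 3, "y": -29, "z": 2, "rx": -0.01, "ry": 0.03, "rz": 0.01}, {"x": 3, "y": -29, "z": 2, "rx": 0, "ry": 0.04, "rz": 0.02}])

```text
time_s: 7.75
ee_pos: [440.3, 8.6, 190.5]
ee_rot: [179.5, -21.2, 15.5]
force: [0.7, -0.6, -1.5]
gripper_width: 15.9
gripper_force: 40.0
```

>>> move_arm(plan=[{"x": 2, "y": -30, "z": 2, "rx": -0.01, "ry": 0.03, "rz": 0.01}, {"x": 2, "y": -30, "z": 2, "rx": 0, "ry": 0.04, "rz": 0.02}, {"x": 1, "y": -29, "z": 2, "rx": -0.01, "ry": 0.03, "rz": 0.01}, {"x": 1, "y": -30, "z": 2, "rx": 0, "ry": 0.04, "rz": 0.02}, {"x": 0, "y": -29, "z": 2, "rx": -0.01, "ry": 0.03, "rz": 0.01}, {"x": 0, "y": 0, "z": 0, "rx": 0, "ry": 0, "rz": 0}, {"x": 0, "y": 0, "z": 0, "rx": 0, "ry": 0, "rz": 0}, {"x": 0, "y": 0, "z": 0, "rx": 0, "ry": 0, "rz": 0}, {"x": 0, "y": 0, "z": 0, "rx": 0, "ry": 0, "rz": 0}])

```text
time_s: 8.65
ee_pos: [417.8, 146.3, 184.0]
ee_rot: [179.6, -30.6, 11.2]
force: [0.3, -0.3, -2.2]
gripper_width: 16.0
gripper_force: 40.0
```

```bash
python3 held.py w5.png; cat > facew.py <<'E'
from fit import *
f=grab_frame('wrist'); W=wcloud(f)
I=f['img'].astype(int); g=(I[...,1]>I[...,0]+12)&(I[...,1]>I[...,2]+5)
for l in('face_mid','bed_edge'):
    for m in landmark_of('wrist',l)[:2]:
        u,v=np.round(m['point']).astype(int); print(l,m['p'],u,v,W[v,u].round(1))
for m in masks_of('wrist','face_mid')[:1]:
    P=W[m['pixels']&~g]; P=P[~np.isnan(P).any(1)]; print(m['p'],m['box']); face(P)
P=W[~g]; P=P[(abs(P[:,0]-552)<80)&(abs(P[:,1]-181)<80)&(P[:,2]>70)&(P[:,2]<150)]; face(P)
E
python3 facew.py
```

```text
[417.82158252 146.33943727 184.04809865] [179.5585907  -30.58275817  11.16736252] [ 22.5  -5.3 129.7 -14.1  26.2 112.4] [ 0.26811401 -0.26440325 -2.19525347] 15.972151155561512 39.99961495399475
wrist 6438
  plane c [28.1 -0.5 12.5] n [ 0.003 -0.001  1.   ] 6341 (array([19.1, -0.4]), 71.4, 61.5, 90.0) z pct [11.  12.5 13.8]
scene 109
  plane c [10.8  9.9 13.2] n [-0.003  0.003  1.   ] 107 (array([2.6, 3.5]), 99.7, 72.8, -4.2) z pct [11.3 13.1 14.9]
side 362
  plane c [-5.3 10.6 12.9] n [-0.003 -0.008  1.   ] 284 (array([-2.2,  0.9]), 98.6, 73.2, -0.1) z pct [ 9.8 12.9 16.5]
face_mid 0.78 248 100 [555.5 182.9 110.8]
bed_edge 0.67 248 49 [7.140e+02 2.185e+02 7.000e-01]
0.94 [250.6, 101.8, 90.6, 107.1]
face n [-0.512 -0.101  0.853] slope 0.55 xdir yaw 11.2 mid [553.6 182.4 109.1] (array([-0.6,  0.3]), 110.4, 90.5, -0.1) 9038 pct [[-54.2, -43.2], [53.0, 43.8]]
face n [-0.512 -0.101  0.853] slope 0.55 xdir yaw 11.2 mid [553.7 182.2 109.1] (array([-0.3,  0.2]), 110.5, 90.8, 0.1) 9186 pct [[-54.3, -43.9], [53.6, 44.1]]
```

View pics/w5.png

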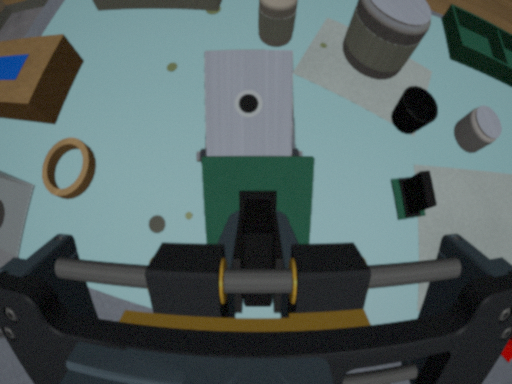

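Wrist view: the face's window is at (248,103), directly ahead of the plate at (258,205), and the face is aligned with it. This measurement agrees with the earlier fits. I'll move to 15 mm above the face.

```bash
cat > tgt.py <<'E'
from plan import *
import sys
R,x,n=faceR(.548,11.2); m=np.array([554.5,182.5,109.5])
h=float(sys.argv[1])
s=state(); Rc=Ro.from_euler('xyz',s['ee_rot'],degrees=True); T=(R.inv().apply(s['ee_pos']-m)); print('now in face frame x,y,gap',T[0].round(2),T[1].round(2),(-T[2]-17).round(2),'rot',(Rc.inv()*R).as_rotvec().round(4),'force n',(s['force']@n).round(2),s['force'].round(2),s['time_s'],s['gripper_width'])
plan(m+n*(17+h),R,int(sys.argv[2]),1,3)
E
python3 tgt.py 15 8
```

```text
now in face frame x,y,gap -81.46 8.19 120.35 rot [0.0071 0.0134 0.0007] force n -1.74 [ 0.24 -0.48 -1.95] 9.0 15.871817132826902
[{"x": 10.4, "y": -1.1, "z": 13.0, "rx": 0.001, "ry": 0.002}, {"x": 10.3, "y": -1.1, "z": 13.0, "rx": 0.001, "ry": 0.002}, {"x": 10.3, "y": -1.1, "z": 13.1, "rx": 0.001, "ry": 0.002}, {"x": 10.3, "y": -1.1, "z": 13.1, "rx": 0.001, "ry": 0.001}, {"x": 10.3, "y": -1.0, "z": 13.1, "rx": 0.001, "ry": 0.002}, {"x": 10.2, "y": -1.1, "z": 13.1, "rx": 0.001, "ry": 0.001}, {"x": 10.2, "y": -1.0, "z": 13.2, "rx": 0.001, "ry": 0.002}, {"x": 10.2, "y": -1.0, "z": 13.1, "ry": 0.001, "rz": 0.001}]
end err [-0.03 -0.02  0.02] 0.03
```

>>> move_arm(plan=[{"x": 10, "y": -1, "z": 13, "rx": 0.001, "ry": 0.002, "rz": 0}, {"x": 10, "y": -1, "z": 13, "rx": 0.001, "ry": 0.002, "rz": 0}, {"x": 10, "y": -1, "z": 13, "rx": 0.001, "ry": 0.002, "rz": 0}, {"x": 10, "y": -1, "z": 13, "rx": 0.001, "ry": 0.002, "rz": 0}, {"x": 10, "y": -1, "z": 13, "rx": 0.001, "ry": 0.002, "rz": 0}, {"x": 11, "y": -1, "z": 13, "rx": 0.001, "ry": 0.002, "rz": 0}, {"x": 11, "y": -1, "z": 13, "rx": 0.001, "ry": 0.001, "rz": 0}, {"x": 10, "y": -1, "z": 13, "rx": 0, "ry": 0, "rz": 0}, {"x": 0, "y": 0, "z": 0, "rx": 0, "ry": 0, "rz": 0}, {"x": 0, "y": 0, "z": 0, "rx": 0, "ry": 0, "rz": 0}])

```text
time_s: 10.0
ee_pos: [537.1, 178.7, 136.9]
ee_rot: [179.9, -31.3, 11.3]
force: [-1.2, 0.9, -2.4]
gripper_width: 15.8
gripper_force: 40.0
```

```bash
python3 tgt.py 5 3; python3 - <<'E'
from fit import *
f=grab_frame('side'); save(f,'s6.png'); grab_frame('wrist')
for m in landmark_of('wrist','face_mid')[:1]: print(m)
f=grab_frame('wrist'); W=wcloud(f); I=f['img'].astype(int); g=(I[...,1]>I[...,0]+12)&(I[...,1]>I[...,2]+5)
s=state(); R=Ro.from_euler('xyz',s['ee_rot'],degrees=True).as_matrix(); T=(W-s['ee_pos'])@R
for nm,m in(('plate',g&(abs(T[...,2]-12)<8)),('face',~g&(abs(T[...,2]-32)<10)&(abs(T[...,1])<60)&(abs(T[...,0])<75))):
    P=T[m]; 
    if len(P)<30: print(nm,len(P)); continue
    c,n,i=plane(P,1.5); print(nm,len(P),c.round(1),n.round(4),np.percentile(P[i],[1,99],axis=0).round(1).tolist())
im=cv2.imread('pics/s6.png')[90:210,160:320]; cv2.imwrite('pics/c6.png',np.hstack([cv2.resize(im,None,fx=3,fy=3)]))
save(f,'w6.png')
E
```

```text
now in face frame x,y,gap -0.95 0.31 15.64 rot [0.0002 0.002  0.0012] force n -1.53 [-1.17  0.94 -2.38] 10.0 15.772046235774624
[{"x": 0.3, "y": -0.1, "z": 3.5, "ry": 0.001}, {"x": 0.3, "y": -0.1, "z": 3.6, "rz": 0.001}, {"x": 0.4, "y": -0.1, "z": 3.5, "ry": 0.001}]
end err [ 0.01 -0.    0.06] 0.02
{'point': [254.7, 226.5], 'p': 0.49}
plate 6384 [27.9 -0.4 12.6] [1.7e-03 2.0e-04 1.0e+00] [[-9.0, -35.3, 11.3], [49.2, 34.4, 13.9]]
face 2845 [34.5  1.6 33.2] [3.2e-03 2.0e-04 1.0e+00] [[-20.6, -44.6, 31.9], [54.6, 44.7, 34.5]]
```

View pics/w6.png

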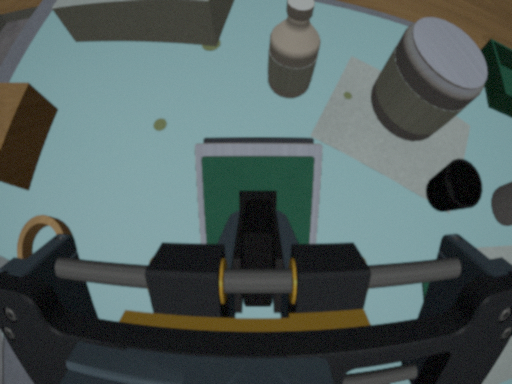

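Wrist view: the plate lies centred inside the face border, with even margins at columns 200 and 318 and the top edge at row 150. The gap is 15.6 mm and parallelism is within 0.002 rad. I'll approach, then press slowly.

>>> move_arm(plan=[{"x": 0, "y": 0, "z": 4, "rx": 0, "ry": 0.001, "rz": 0}, {"x": 0, "y": 0, "z": 4, "rx": 0, "ry": 0.001, "rz": 0}, {"x": 0, "y": 0, "z": 3, "rx": 0, "ry": 0, "rz": 0}, {"x": 0, "y": 0, "z": 1, "rx": 0, "ry": 0, "rz": 0}, {"x": 0, "y": 0, "z": 1, "rx": 0, "ry": 0, "rz": 0}, {"x": 0, "y": 0, "z": 1, "rx": 0, "ry": 0, "rz": 0}, {"x": 0, "y": 0, "z": 1, "rx": 0, "ry": 0, "rz": 0}, {"x": 0, "y": 0, "z": 1, "rx": 0, "ry": 0, "rz": 0}, {"x": 0, "y": 0, "z": 0, "rx": 0, "ry": 0, "rz": 0}, {"x": 0, "y": 0, "z": 0, "rx": 0, "ry": 0, "rz": 0}])

```text
time_s: 11.2
ee_pos: [545.8, 180.7, 123.8]
ee_rot: [180.0, -31.5, 11.3]
force: [-1.1, 0.4, -1.8]
gripper_width: 15.9
gripper_force: 40.0
```

```bash
python3 tgt.py -5 5; python3 - <<'E'
from workcell import *
E
```

```text
now in face frame x,y,gap -0.16 0.12 -0.14 rot [-0.0002 -0.0017  0.0013] force n -1.03 [-1.12  0.36 -1.83] 11.2 15.928717507961952
[{"z": 1.0}, {"z": 1.0}, {"x": 0.1, "z": 1.0, "ry": -0.001}, {"y": -0.1, "z": 0.9, "rz": 0.001}, {"x": 0.1, "z": 1.0, "ry": -0.001}]
end err [ 0.06 -0.   -0.01] 0.03
```

>>> move_arm(plan=[{"x": 0, "y": 0, "z": 1, "rx": 0, "ry": -0.001, "rz": 0}, {"x": 0, "y": 0, "z": 1, "rx": 0, "ry": 0, "rz": 0}, {"x": 0, "y": 0, "z": 1, "rx": 0, "ry": 0, "rz": 0}, {"x": 0, "y": 0, "z": 0, "rx": 0, "ry": 0, "rz": 0}, {"x": 0, "y": 0, "z": 0, "rx": 0, "ry": 0, "rz": 0}, {"x": 0, "y": 0, "z": 0, "rx": 0, "ry": 0, "rz": 0}])

```text
time_s: 11.8
ee_pos: [547.3, 181.0, 121.2]
ee_rot: [180.0, -31.4, 11.3]
force: [-3.3, -0.7, 2.1]
gripper_width: 15.7
gripper_force: 40.0
```

```bash
cat > avg.py <<'E'
from plan import *
R,x,n=faceR(.548,11.2); m=np.array([554.5,182.5,109.5]); L=[]
for i in range(6):
    grab_frame('wrist'); s=state(); T=R.inv().apply(s['ee_pos']-m); L.append([T[0],T[1],-T[2]-17,s['force']@n,s['force']@x,*s['torque']])
print(np.mean(L,0).round(2),np.std(L,0).round(2),s['time_s'])
E
python3 avg.py
```

```text
[-0.15  0.11 -3.16  2.16 -1.94 -0.24  0.63 -0.06] [0.01 0.01 0.02 0.43 0.55 0.03 0.04 0.03] 12.1
```

>>> move_arm(plan=[{"x": 0, "y": 0, "z": 1, "rx": 0, "ry": 0, "rz": 0}, {"x": 0, "y": 0, "z": 0.9, "rx": 0, "ry": 0, "rz": 0}, {"x": 0, "y": 0, "z": 0, "rx": 0, "ry": 0, "rz": 0}, {"x": 0, "y": 0, "z": 0, "rx": 0, "ry": 0, "rz": 0}, {"x": 0, "y": 0, "z": 0, "rx": 0, "ry": 0, "rz": 0}, {"x": 0, "y": 0, "z": 0, "rx": 0, "ry": 0, "rz": 0}])

```text
time_s: 12.7
ee_pos: [548.3, 181.2, 119.6]
ee_rot: [180.0, -31.4, 11.3]
force: [-3.5, -1.1, 3.3]
gripper_width: 15.9
gripper_force: 40.0
```

```bash
python3 avg.py; python3 - <<'E'
from fit import *
f=grab_frame('side'); save(f,'s7.png'); im=f['img'][90:220,160:330,::-1]
f2=grab_frame('wrist'); a=cv2.resize(im,(523,400)); b=f2['img'][:,100:375,::-1]; b=cv2.resize(b,(275,400))
cv2.imwrite('pics/c7.png',np.hstack([a,b]))
W=wcloud(f2);I=f2['img'].astype(int); g=(I[...,1]>I[...,0]+12)&(I[...,1]>I[...,2]+5)
s=state(); R=Ro.from_euler('xyz',s['ee_rot'],degrees=True).as_matrix(); T=(W-s['ee_pos'])@R
for nm,m in(('plate',g&(abs(T[...,2]-12)<5)),('face',~g&(abs(T[...,2]-18)<4)&(abs(T[...,1])<60)&(T[...,1]<60)&(abs(T[...,0]-25)<40))):
    P=T[m]; c,n,i=plane(P,1.5); print(nm,len(P),c.round(1),n.round(4),np.percentile(P[i],[1,99],axis=0).round(1).tolist())
E
```

```text
[-0.15  0.09 -5.08  4.19 -1.59 -0.29  0.55 -0.09] [0.01 0.01 0.01 0.27 0.34 0.03 0.03 0.03] 13.0
plate 6387 [28.1 -0.5 12.5] [2.2e-03 5.0e-04 1.0e+00] [[-8.9, -35.3, 11.2], [49.4, 34.3, 13.8]]
face 3265 [30.1  1.5 17.5] [1.2e-03 9.0e-04 1.0e+00] [[-12.8, -44.6, 16.2], [54.2, 44.7, 18.8]]
```

View pics/c7.png

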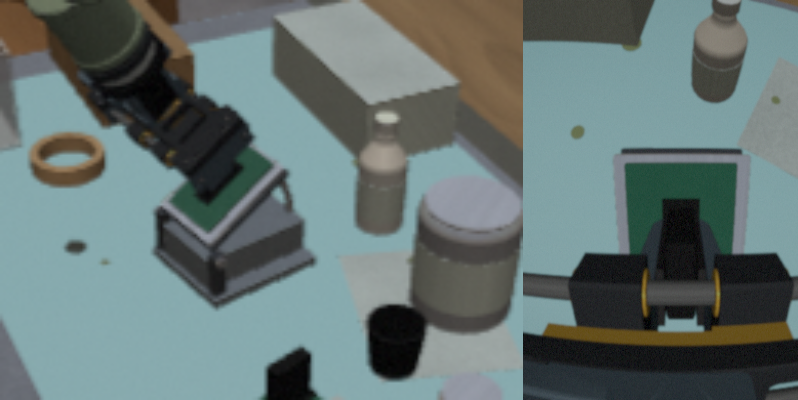

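The picture shows the plate flush and centred on the face: side view at (225,190) and wrist view at (680,200). Plate and face are parallel with a 5.0 mm height difference. The face is pressed in about 5.1 mm, with a force of roughly 5.8 N that agrees, and nothing else looks disturbed.

```bash
python3 -c "
from workcell import *
print(job_done())"
```

```text
the job is handed in; nothing more can be done
None
```

The job is handed in: the larger panel is still gripped and lies flush on the sloped face, within about 1 mm of centre over the window, long side up the slope, with the face pressed in about 5 mm (half its travel).

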